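Set the card thickness under a printer's stayed cover

TASK

Thick cards are to be printed next. Raise the card printer's cover until the folding stay inside locks straight, let go of it, and set the blue thickness lever to the yellow mark. Then break the stay at its red knee and lower the cover under control until it is fully shut, without letting it slam; leave the lever on the mark and the other things on the desk where they are.

Things in the scene. Friction and masses are not known exactly. Their poses are not given: they have to be found in the camera images.
- printer: white card printer, fixed, 275 mm deep, 340 wide, 112 high. Origin: centre of its underside; x to its back, y to its left, z up ('printer frame', m, used below). Its cover (y -0.155 to 0.095, x -0.12 to 0.09, top z 0.118) lies right of the control panel (top z 0.110). A card hopper stands behind, up to z 0.185.
- cover (a joint): cover hinge angle (rad): 0 shut, grows as the front rises; 1.20 is as far as the stay lets it go. Cover: 0.6 kg, 0.203 m hinge to front edge. Its stiff hinge alone holds it only above about 0.9 rad; from below 0.75 it slams shut unless guided. Lifting takes 4 to 5 N at the handle. Fully up, its front edge leans over the well at printer x 0.02, z 0.29, above knee and lever.
- hinge (a point): point of the cover's hinge axis in the middle of the cover's width (printer frame 0.085, -0.03, 0.099). The axis is parallel to the printer's y axis.
- handle (a point): middle of the black bow handle's round bar (10 mm thick, straight for 80 mm along the printer's y). It turns with the cover; shut, it is 0.231 m in front of and 0.042 m above the hinge axis. About 25 mm is free in front of, behind and below the bar, cover up or down, so it can be taken from straight above with one finger in front and one behind; the bar can turn between the fingers.
- knee (a joint): unfolding angle (rad) of the two-link steel stay inside the cover's right side: 0 folded (cover shut), 2.04 straight, 2.10 at the stop just past straight = locked. Raising the cover fully straightens it; a light spring then snaps the knee past straight to its stop. Less than 1.8 is well broken; then it stays bent.
- knee_pin (a point): middle of the stay's red knee boss (16 mm across, 22 mm long along printer y), where the two 83 mm links meet. Locked: at about printer frame (-0.010, -0.121, 0.131), the stay rising to the back at 32 degrees. It breaks only down and to the rear: pressing it 25 mm square to the stay (0.53 forward, 0.85 down) with a few N bends it to about 1.45 rad; the cover sinks about 0.1 rad with it.
- thickness_lever (a joint): angle (rad, 0 to 1.0) of the card-thickness lever in the well under the cover: 0 leans 0.5 rad to the back, 0.5 upright, 1.0 leans 0.5 rad to the front. A black quadrant beside it has marks at 0.05, 0.35, 0.65, 0.95: the third from the back (0.65) is yellow and wider, the others white. It stays where it is left and takes about 1 N to move.
- lever_knob (a point): middle of the lever's blue knob: 13 mm by 14 mm (along printer y) by 22 mm long, 56 mm from the pivot. Fingers have 25 mm free on both y sides. The well round it: rim z 0.096, floor z 0.017, x -0.11 to 0.07, y -0.15 to 0.10, the print carriage (top z 0.09) behind x 0.018.
- lever_pivot (a point): the lever's pivot (printer frame -0.030, 0.017, 0.046); its axis is parallel to the printer's y.
- stapler: bystander, leave where it is: a black desk stapler, 42x153x60 mm; origin: centre of its underside.
- calculator: bystander, leave where it is: a grey pocket calculator, 132x78x17 mm; origin: centre of its underside.
- tape_dispenser: bystander, leave where it is: a black tape dispenser, 52x151x74 mm; origin: centre of its underside.
- sticky_notes: bystander, leave where it is: a yellow block of sticky notes, 76x76x23 mm; origin: centre of its underside.
- pen_cup: bystander, leave where it is: a black leather pen cup with pens, 78x78x155 mm; origin: centre of its underside.
- glue_stick: bystander, leave where it is: a white and red glue stick standing upright, 27 mm across, 90 mm tall; origin: centre of its underside.
- hole_punch: bystander, leave where it is: a black and steel two-hole punch, 122x118x70 mm; origin: centre of its underside.
- pen_blue: bystander, leave where it is: a blue pen lying flat, 142x10x12 mm; origin: centre of its underside.

How it is judged:
By the outcome, as a careful person would: the job done as asked, in the order asked, and still so for the second after the job is handed in, with the robot touching nothing.
It also fails if it takes over 72 s, if anything falls off the work surface, if the arm or the gripper's body presses on something with over 40 N, if the wrist force passes 120 N, or if a joint passes its speed limit or range.

ROBOT

A 6-joint arm with a two-finger parallel gripper is mounted at the origin on the work surface; the furniture and walls round the work are solid. World frame = base frame: x ahead of the robot, y to its left, z up, the work surface at z = 0. Lengths are in mm, angles in rad, forces in N, time in s.
With the tool pointing down it reaches from about 300 to 775 mm from the base axis. Payload 14.6 kg.
Tool frame: the origin (TCP) lies at the centre of the arm's flange, where the gripper is bolted on; the fingertips stand 199 mm ahead of it and the grasp point (between the pads) lies 180 mm ahead of it; z points along the fingers, y is the line along which they close (so a half turn about z gives the same grasp; the last joint's range is limited). The gripper opens to 94 mm and grips with 3 to 60 N. Pads are 16 mm wide; open, the fingers measure 119 mm over their backs; the gripper's body (75 mm by 177 mm) begins 78 mm behind the grasp point.
Start: joints at [-1.174, 0.3, 1.521, -0, 1.321, -0.067], TCP at [246.035, -491.892, 404.646] pointing down, gripper open.
Joint ranges: [-3.03, 3.03], [-0.79, 2.21], [0.23, 2.52], [-1.04, 4.18], [0, 3.07], [-2.55, 2.55]. Speed limits (rad/s): [2.22, 2.22, 2.57, 3.14, 3.14, 3.14].

INTERFACE

Orientations are given as [roll, pitch, yaw] about the fixed x, y, z axes, in that order (R = Rz(yaw) Ry(pitch) Rx(roll)).
In Python, from cell import manip, optics, workorder gives the robot as it stands.
- The arm moves only by the tool step_arm, never from a script. Its argument "increments" is a list that holds one entry, the list of rows, each a list of 7 numbers: the turn, a rotation vector about the tool's x, y, z as a fraction of full scale, then the shift along the tool's x, y, z as a fraction of full scale, then the closure, from -1 (fully open) to 1 (shut). In form: [[[wx, wy, wz, tx, ty, tz, fingers], ...]]. A call has 1 to 5 rows; each row shifts and turns the commanded pose from where the row before left it, along the tool's axes as they then stand; what a row does not reach is not made up. Full scale, the value 1, is 40 mm for a shift and 45 degrees for a turn. A row lasts 1/10 s, in which the tool goes at most 50 mm and 8.59 degrees, less where a joint would pass 70% of its speed; a pose out of reach is approached as far as the arm can. A call with a number of a shift or a turn outside -1 to 1 is refused whole. A call with a gripper value outside its range is refused whole. The fingers move at their own pace and stop on an object; "newtons" is the grip in N (left out, the last holds). Time passes only in rows, so rows that do not move let the fingers close. It gives the time, the measured TCP pose, the force, the opening and the grip force at its end, in the units of the state.
- manip.read_state(): the state, without advancing time (a new reading comes with each control period).
- optics.camera(name): name is "side" or "top" or "wrist"; returns a dict with "frame" (400x640x3 uint8, red, green, blue), "range_z" (400x640 float32, mm along the optical axis (not along the pixel's ray), 0 where there is no reading), "mtx" (3x3 intrinsics, pixels), "cam_to_world" (4x4, takes a point from camera to world coordinates). Camera axes: x right, y down, z forward; pixel columns grow to the right and rows downward; lengths in mm; the calibration is good to about 2 mm. The wrist camera is an equidistant fisheye: a pixel r from the principal point sees the ray r / f radians off the axis. A picture is of the moment at which its call begins.
- workorder.sign_off(): hands the job in; it is judged then, once.
The state is a dict: "clock": time; "joints": joint angles; "qd": joint speeds; "effort": joint torques, N m; "eef_pos": TCP position; "eef_rot": TCP orientation; "wrist_force": force on the tool from outside, world axes, zero at the start; "moment": the same for the moment, N m; "finger_gap": finger opening in mm; "finger_force": force on a finger pad.
Only numpy, scipy, OpenCV 4.12 (cv2) and the standard library are available. Lean on these libraries where they do the work, as an engineer would, in place of code of your own. Each camera call takes 0.05 s, during which the arm holds its last target. There are 200 camera calls.

## Working session

There is one attempt and no reset: what is moved stays moved. The work goes in short steps, Python scripts to look and compute and a tool call to move; the robot and the scene stay as the last step left them, time stands still between calls to the robot, and variables do not carry over. Pictures are saved under pics/ and viewed, at most 10 in all, crops included, and the job is handed in when it is done.

Besides the shell and the picture viewer there is one more tool, called after "Request:" as name(argument=value, ...), one argument or row to a line, values as JSON. step_arm: Moves the arm, as the interface text tells. Its arguments: {"type":"object","properties":{"increments":{"type":"array","items":{"type":"array","items":{"type":"array","items":{"type":"number"}}}},"newtons":{"type":"number"}},"required":["increments"]}

```bash
ls; mkdir -p pics; cat > h.py <<'E'
import numpy as np, cv2
from cell import manip, optics, workorder
def shot(n, name):
    c=optics.camera(n); cv2.imwrite(f'pics/{name}.png', c['frame'][:,:,::-1]); np.savez(f'pics/{name}.npz',**c); return c
def pts(c):
    z=c['range_z']; h,w=z.shape; K=c['mtx']; u,v=np.meshgrid(np.arange(w),np.arange(h))
    P=np.stack([(u-K[0,2])/K[0,0]*z,(v-K[1,2])/K[1,1]*z,z,np.ones_like(z)],-1)
    return (P@c['cam_to_world'].T)[...,:3]
E
python3 - <<'E'
from h import *
print(manip.read_state())
for n in('top','side'):
    c=shot(n,n+'0'); print(n,c['mtx'],c['cam_to_world'].round(3))
a=cv2.imread('pics/top0.png');b=cv2.imread('pics/side0.png')
E
```

```text
pics
{'clock': 0.0, 'joints': array([-1.17365727e+00,  3.00493045e-01,  1.52159959e+00,  9.34096810e-06,
        1.32070661e+00, -6.65822415e-02]), 'qd': array([-2.75400819e-04, -9.70000821e-04,  4.73115551e-05,  2.74264214e-04,
        1.04105816e-05, -8.65482949e-04]), 'effort': array([-1.93436535e-03, -5.31810093e+01, -3.52743566e+01,  7.06798607e-02,
        2.42807984e-02, -8.39719291e-05]), 'eef_pos': array([ 245.99753297, -491.88276473,  404.06632146]), 'eef_rot': array([-3.14038934e+00, -8.93057656e-05,  4.63718924e-01]), 'wrist_force': array([-0.06157925,  0.18474124, -0.29739632]), 'moment': array([ 0.0137486 ,  0.00482599, -0.00236466]), 'finger_force': 0.0, 'finger_gap': 93.82488616565954}
top [[381.09333837   0.         319.05137617]
 [  0.         381.09333837 196.24877601]
 [  0.           0.           1.        ]] [[ 2.500000e-02 -9.920000e-01  1.260000e-01  3.911000e+02]
 [-9.990000e-01 -2.700000e-02 -1.700000e-02  2.891500e+01]
 [ 2.000000e-02 -1.260000e-01 -9.920000e-01  1.248154e+03]
 [ 0.000000e+00  0.000000e+00  0.000000e+00  1.000000e+00]]
side [[451.90868241   0.         322.30455412]
 [  0.         451.90868241 202.14158225]
 [  0.           0.           1.        ]] [[ 9.72000e-01 -1.52000e-01  1.77000e-01  2.90718e+02]
 [-2.33000e-01 -6.33000e-01  7.38000e-01 -9.66492e+02]
 [-0.00000e+00 -7.59000e-01 -6.51000e-01  9.89640e+02]
 [ 0.00000e+00  0.00000e+00  0.00000e+00  1.00000e+00]]
```

View pics/top0.png

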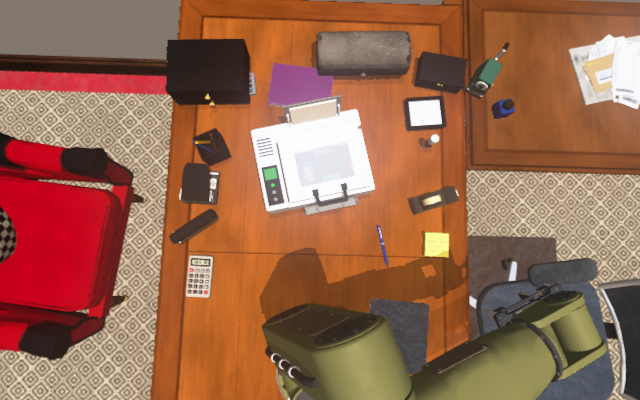

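View pics/side0.png

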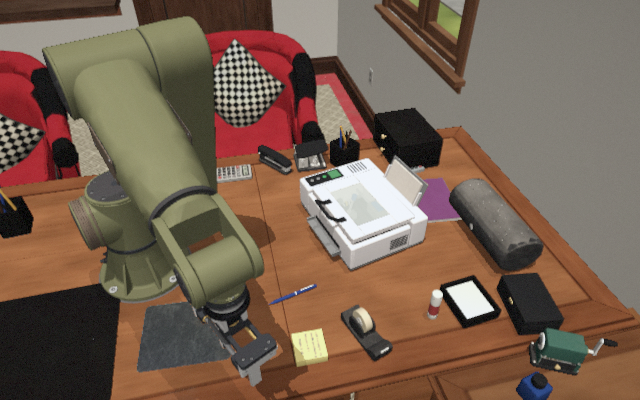

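```bash
python3 - <<'E'
from h import *
c=dict(np.load('pics/top0.npz')); P=pts(c); f=c['frame'].astype(int)
reg=np.zeros(f.shape[:2],bool); reg[95:225,240:385]=1
m=reg&(P[...,2]>98)&(P[...,2]<128)&(f.min(-1)>90)
m=cv2.morphologyEx(m.astype(np.uint8),cv2.MORPH_OPEN,np.ones((3,3)))
q=P[m>0][:,:2].astype(np.float32); r=cv2.minAreaRect(q); print(r,len(q)); print(cv2.boxPoints(r))
h=reg&(f.max(-1)<60)&(P[...,2]>110)&(P[...,2]<175); h[:,:300]=0;h[:170]=0
v=P[h]; print(len(v),v.min(0),v.max(0)); 
top=v[v[:,2]>130]; print(len(top),top.mean(0),cv2.minAreaRect(top[:,:2].astype(np.float32)), top[:,2].max())
z=P[...,2]; print(np.histogram(z[m>0],bins=15))
E
```

```text
((649.8704833984375, 31.1424560546875), (259.4941101074219, 340.01806640625), 13.454304695129395) 8442
[[ 484.12827  166.29752]
 [ 563.2402  -164.38904]
 [ 815.6127  -104.0126 ]
 [ 736.5008   226.67395]]Traceback (most recent call last):
  File "<stdin>", line 8, in <module>
    return umr_minimum(a, axis, None, out, keepdims, initial, where)
ValueError: zero-size array to reduction operation minimum which has no identity
```

```bash
python3 - <<'E'
from h import *
c=dict(np.load('pics/top0.npz')); P=pts(c); f=c['frame'].astype(int)
yaw=np.radians(13.45); R=np.array([[np.cos(yaw),-np.sin(yaw)],[np.sin(yaw),np.cos(yaw)]])
O=np.array([653.,32.])
L=(P[...,:2]-O)@R
d=(f.max(-1)<75)&(P[...,2]>100)&(P[...,2]<170)&(np.abs(L[...,1])<170)&(L[...,0]<-60)&(L[...,0]>-220)
n,lab,st,ce=cv2.connectedComponentsWithStats(d.astype(np.uint8)); 
for i in range(1,n):
    if st[i,4]>5:
        k=lab==i; print(st[i],L[k].min(0),L[k].max(0),np.percentile(P[k][:,2],[5,50,95]))
# profile along x at several y
for y in(-130,-60,40,130):
    k=(np.abs(L[...,1]-y)<8)&(np.abs(L[...,0])<220)
    xb=np.round(L[k][:,0]/8)*8
    print(y,[(int(b),int(np.median(P[k][:,2][xb==b]))) for b in np.unique(xb)])
cv2.imwrite('pics/crop.png',cv2.resize(c['frame'][90:225,235:390,::-1],None,fx=5,fy=4.4,interpolation=cv2.INTER_CUBIC))
E
```

```text
-130 [(-216, 0), (-208, 0), (-200, 0), (-192, 0), (-184, 0), (-176, -2), (-168, 0), (-160, -1), (-152, 1), (-144, 0), (-136, 0), (-128, 90), (-120, 104), (-112, 118), (-104, 117), (-96, 118), (-88, 118), (-80, 118), (-72, 117), (-64, 117), (-56, 118), (-48, 117), (-40, 117), (-32, 118), (-24, 117), (-16, 117), (-8, 118), (0, 118), (8, 118), (16, 116), (24, 117), (32, 117), (40, 118), (48, 117), (56, 118), (64, 118), (72, 118), (80, 117), (88, 114), (96, 110), (104, 110), (112, 111), (120, 109), (128, 107), (168, 0), (176, -2), (184, 1)]
-60 [(-216, 0), (-208, -1), (-200, -1), (-192, 0), (-184, 0), (-176, 0), (-168, 0), (-160, 3), (-152, 87), (-144, 137), (-136, 52), (-128, 93), (-120, 108), (-112, 118), (-104, 117), (-96, 117), (-88, 118), (-80, 117), (-72, 114), (-64, 116), (-56, 116), (-48, 115), (-40, 117), (-32, 116), (-24, 115), (-16, 115), (-8, 115), (0, 117), (8, 116), (16, 115), (24, 114), (32, 116), (40, 117), (48, 118), (56, 118), (64, 118), (72, 118), (80, 118), (88, 113), (96, 111), (104, 109), (112, 110), (120, 125), (128, 146), (136, 169), (144, 176), (152, 180), (216, 
[... 456 characters left out ...]
, (96, 109), (104, 111), (112, 111), (120, 123), (128, 144), (136, 158), (144, 173), (152, 180), (216, 14)]
130 [(-216, 0), (-208, 1), (-200, 0), (-192, 0), (-184, 0), (-176, 1), (-168, 0), (-160, 0), (-152, -1), (-144, 0), (-136, 17), (-128, 106), (-120, 109), (-112, 111), (-104, 113), (-96, 112), (-88, 111), (-80, 113), (-72, 113), (-64, 111), (-56, 111), (-48, 111), (-40, 110), (-32, 114), (-24, 112), (-16, 113), (-8, 111), (0, 110), (8, 110), (16, 110), (24, 109), (32, 109), (40, 109), (48, 110), (56, 111), (64, 110), (72, 110), (80, 109), (88, 111), (96, 110), (104, 110), (112, 110), (120, 110), (128, 107), (160, 0), (168, 0), (176, 0), (184, 1), (192, 0), (200, -1), (208, 1), (216, 0)]
```

View pics/crop.png

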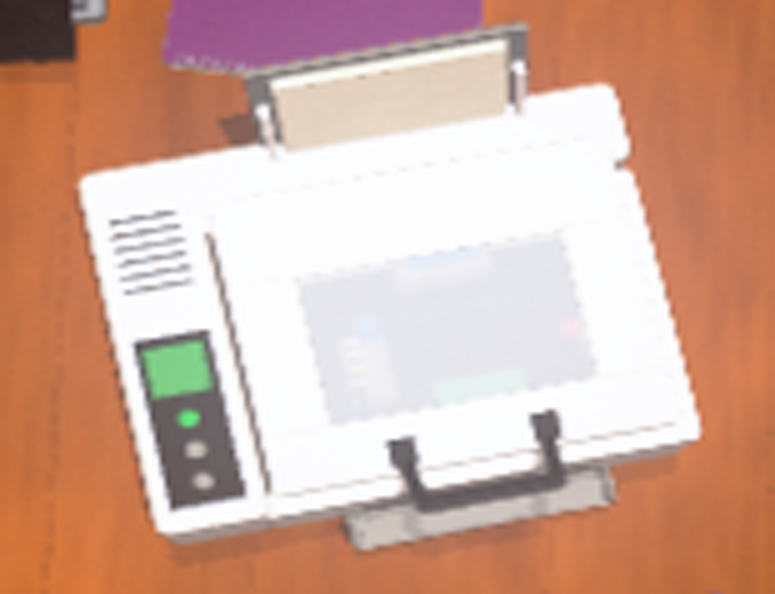

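```bash
cat >> h.py <<'E'
from scipy.spatial.transform import Rotation as Rot, Slerp
YAW=np.radians(13.45); O=np.array([654.,32.,0])
RP=Rot.from_euler('z',YAW)
def w(p): return RP.apply(np.array(p,float))+O      # printer mm -> world
def loc(P): return (np.asarray(P)-O)@RP.as_matrix()
def ray(c,u,v,z):
    K=c['mtx'];T=c['cam_to_world']; d=T[:3,:3]@np.array([(u-K[0,2])/K[0,0],(v-K[1,2])/K[1,1],1]); o=T[:3,3]
    return o+d*(z-o[2])/d[2]
GX=np.array([[0,1,0],[1,0,0],[0,0,-1.]]).T   # cols tool x,y,z in printer frame: x->+y, y->+x
def ori_x(): return RP*Rot.from_matrix(np.array([[0,1,0],[1,0,0],[0,0,-1.]]))
def ori_y(t=0): # tool y = -printer y, tilt t: tool z=(sin t,0,-cos t)
    return RP*Rot.from_matrix(np.array([[np.cos(t),0,np.sin(t)],[0,-1,0],[np.sin(t),0,-np.cos(t)]]))
def state():
    s=manip.read_state(); return s, s['eef_pos'], Rot.from_euler('xyz',s['eef_rot'])
def plan(gp,R1,n,off=180,cur=None):
    """rows to bring grasp point (world) to gp with orientation R1"""
    if cur is None: s,p0,R0=state()
    else: p0,R0=cur
    p1=gp-R1.apply([0,0,off]); sl=Slerp([0,1],Rot.concatenate([R0,R1]))
    g0=p0+R0.apply([0,0,off]); p,R=p0,R0
    for i in range(1,n+1):
        Rn=sl(i/n); pn=g0+(gp-g0)*i/n-Rn.apply([0,0,off])
        d=R.inv().apply(pn-p)/40; r=(R.inv()*Rn).as_rotvec()/np.radians(45)
        print(np.r_[r,d].round(3).tolist(), round(np.linalg.norm(d)*40,1)); p,R=pn,Rn
    print('tcp',p1.round(1),R1.as_euler('xyz').round(3))
E
python3 - <<'E'
from h import *
c=dict(np.load('pics/top0.npz'))
for u,v in((424,500),(490,493),(558,482)):
    q=ray(c,u/5+235,v/4.4+90,143); print(q.round(1),loc(q).round(1))
for u,v in ((365,325),(570,325)): q=ray(c,u/5+235,v/4.4+90,100); print(loc(q).round(1))
h=w([-146,-30,141]); print(h)
plan(h+[0,0,75],ori_x(),14)
E
```

```text
[510.    7.2 143. ] [-145.9    9.3  143. ]
[515.7 -31.3 143. ] [-149.2  -29.4  143. ]
[524.1 -70.9 143. ] [-150.3  -69.9  143. ]
[-14.1  17.3 100. ]
[ -39.8 -106.1  100. ]
[518.9822043  -31.13631954 141.        ]
[-0.0, -0.0, -0.122, 0.804, -0.518, 0.015] 38.3
[-0.0, -0.0, -0.122, 0.85, -0.438, 0.015] 38.3
[-0.0, -0.0, -0.122, 0.888, -0.355, 0.015] 38.3
[-0.0, -0.0, -0.122, 0.918, -0.269, 0.015] 38.3
[-0.0, -0.0, -0.122, 0.939, -0.179, 0.015] 38.3
[-0.0, -0.0, -0.122, 0.952, -0.089, 0.015] 38.3
[-0.0, -0.0, -0.122, 0.956, 0.003, 0.015] 38.3
[-0.0, -0.0, -0.122, 0.952, 0.094, 0.015] 38.3
[-0.0, -0.0, -0.122, 0.938, 0.185, 0.015] 38.3
[-0.0, -0.0, -0.122, 0.916, 0.274, 0.015] 38.3
[-0.0, -0.0, -0.122, 0.886, 0.36, 0.015] 38.3
[-0.0, -0.0, -0.122, 0.847, 0.443, 0.015] 38.3
[-0.0, -0.0, -0.122, 0.801, 0.522, 0.015] 38.3
[-0.0, -0.0, -0.122, 0.747, 0.596, 0.015] 38.2
tcp [519.  -31.1 396. ] [-3.142  0.     1.806]
```

The crop shows the black bow handle spanning crop (424,500) to (558,482), the blue knob at about (365,325) and the red knee at about (570,325) through the window. These match the given geometry within 3 mm.

Request:
step_arm(
  increments=[
    [[0, 0, -0.122, 0.8, -0.52, 0.015, 0], [0, 0, -0.122, 0.85, -0.44, 0.015, 0], [0, 0, -0.122, 0.89, -0.355, 0.015, 0], [0, 0, -0.122, 0.92, -0.27, 0.015, 0], [0, 0, -0.122, 0.94, -0.18, 0.015, 0]],
  ],
  newtons=20,
)

```text
clock: 0.6
eef_pos: [343.9, -325.7, 401.4]
eef_rot: [-3.141, -0.0, 0.947]
wrist_force: [0.3, -0.5, 0.2]
finger_gap: 57.3
finger_force: 0.0
```

Request:
step_arm(
  increments=[
    [[0, 0, -0.122, 0.95, -0.09, 0.015, 0], [0, 0, -0.122, 0.956, 0, 0.015, 0], [0, 0, -0.122, 0.95, 0.094, 0.015, 0], [0, 0, -0.122, 0.94, 0.185, 0.015, 0], [0, 0, -0.122, 0.916, 0.274, 0.015, 0]],
  ],
)

```text
clock: 1.1
eef_pos: [441.2, -161.0, 398.5]
eef_rot: [-3.141, -0.0, 1.426]
wrist_force: [0.0, -0.5, 0.3]
finger_gap: 47.1
finger_force: 0.0
```

Request:
step_arm(
  increments=[
    [[0, 0, -0.122, 0.886, 0.36, 0.015, 0], [0, 0, -0.122, 0.85, 0.44, 0.015, 0], [0, 0, -0.122, 0.8, 0.52, 0.015, 0], [0, 0, -0.122, 0.75, 0.6, 0.015, 0], [0, 0, 0, 0, 0, 0, 0]],
  ],
)

```text
clock: 1.6
eef_pos: [519.8, -27.7, 395.6]
eef_rot: [-3.141, -0.001, 1.812]
wrist_force: [-0.6, -0.7, -0.6]
finger_gap: 46.9
finger_force: 0.0
```

```bash
cat >> h.py <<'E'
def wpts(c):
    z=c['range_z']; h,wd=z.shape; K=c['mtx']; u,v=np.meshgrid(np.arange(wd),np.arange(h))
    x=(u-K[0,2])/K[0,0]; y=(v-K[1,2])/K[1,1]; r=np.hypot(x,y)+1e-9; t=np.tan(np.minimum(r,1.5))/r
    P=np.stack([x*t*z,y*t*z,z,np.ones_like(z)],-1); return (P@c['cam_to_world'].T)[...,:3]
E
python3 - <<'E'
from h import *
c=shot('wrist','w1'); P=wpts(c); L=loc(P); f=c['frame'].astype(int)
m=(c['range_z']>0)&(L[...,2]>128)&(L[...,2]<160)&(abs(L[...,1]+30)<80)&(L[...,0]<-125)&(L[...,0]>-175)
v=L[m]; print(len(v), np.percentile(v,[2,50,98],axis=0).round(1))
k=m&(abs(L[...,1]+30)<25); print(np.percentile(L[k],[2,50,98],axis=0).round(1))
s=state(); print(loc(s[1]))
E
```

```text
1754 [[-151.9  -70.6  129.5]
 [-145.6  -21.9  143.9]
 [-126.7   17.5  146.1]]
[[-152.   -53.9  142.2]
 [-147.2  -29.1  144.6]
 [-143.1   -5.8  146.3]]
[-145.43909055  -28.229767    395.62207245]
```

View pics/w1.png

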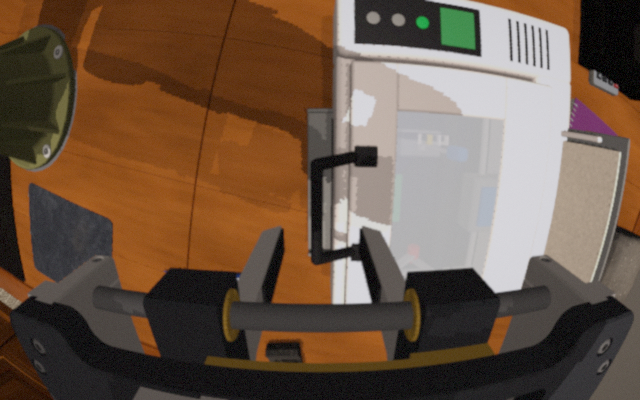

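The wrist view shows the handle bar at (318,210), centred between the open fingers at (265,270) and (375,270).

Request:
step_arm(
  increments=[
    [[0, 0, 0, 0, -0.04, 0.7, 0], [0, 0, 0, 0, 0, 0.7, 0], [0, 0, 0, 0, 0, 0.4, 0], [0, 0, 0, 0, 0, 0, 1], [0, 0, 0, 0, 0, 0, 1]],
  ],
  newtons=20,
)

```text
clock: 2.15
eef_pos: [517.0, -31.8, 324.8]
eef_rot: [3.141, 0.0, 1.804]
wrist_force: [-0.7, 1.0, 0.3]
finger_gap: 34.5
finger_force: 0.0
```

Request:
step_arm(
  increments=[
    [[0, 0, 0, 0, 0, 0, 1], [0, 0, 0, 0, 0, 0, 1], [0, 0, 0, 0, 0, 0, 1]],
  ],
)

```text
clock: 2.45
eef_pos: [517.0, -31.2, 324.8]
eef_rot: [3.141, 0.0, 1.805]
wrist_force: [-17.2, -3.7, 6.3]
finger_gap: 10.6
finger_force: 9.3
```

```bash
sed -i 's/O=np.array(\[654.,32.,0\])/O=np.array([653.,32.5,0])/' h.py; python3 - <<'E'
from h import *
s=state(); print(s[0]['finger_gap'],s[0]['wrist_force'],loc(s[1]+s[2].apply([0,0,180])))
r=np.hypot(231,42);a0=np.arctan2(42,231)
a=np.concatenate([[0,.02,.05],np.linspace(.05,1.2,24)[1:]])
x=85-r*np.cos(a0+a); z=99+r*np.sin(a0+a)
for i in range(len(a)-1): print(round(a[i+1],3),round((x[i+1]-x[i])/40,3),round(-(z[i+1]-z[i])/40,3), x[i+1].round(1),z[i+1].round(1))
E
```

```text
10.604737163087796 [-17.17212355  -3.65930219   6.26426782] [-146.96333065  -30.39323148  144.8478404 ]
0.02 0.022 -0.115 -145.1 145.6
0.05 0.038 -0.172 -143.6 152.5
0.1 0.074 -0.284 -140.7 163.9
0.15 0.088 -0.28 -137.1 175.0
0.2 0.102 -0.275 -133.1 186.1
0.25 0.116 -0.27 -128.4 196.8
0.3 0.129 -0.264 -123.3 207.4
0.35 0.142 -0.257 -117.6 217.7
0.4 0.155 -0.249 -111.4 227.6
0.45 0.167 -0.241 -104.7 237.3
0.5 0.179 -0.233 -97.6 246.6
0.55 0.19 -0.224 -90.0 255.5
0.6 0.201 -0.214 -81.9 264.1
0.65 0.212 -0.203 -73.5 272.2
0.7 0.221 -0.193 -64.6 279.9
0.75 0.231 -0.181 -55.4 287.2
0.8 0.24 -0.17 -45.8 294.0
0.85 0.248 -0.157 -35.9 300.3
0.9 0.255 -0.145 -25.7 306.1
0.95 0.262 -0.132 -15.2 311.3
1.0 0.268 -0.119 -4.5 316.1
1.05 0.274 -0.105 6.5 320.3
1.1 0.279 -0.091 17.7 323.9
1.15 0.283 -0.077 29.0 327.0
1.2 0.287 -0.063 40.4 329.5
```

Request:
step_arm(
  increments=[
    [[0, 0, 0, 0, -0.03, 0, 1], [0, 0, 0, 0, 0, 0, 1]],
  ],
)

```text
clock: 2.65
eef_pos: [516.1, -31.4, 324.9]
eef_rot: [3.139, 0.001, 1.805]
wrist_force: [5.2, 1.6, 1.6]
finger_gap: 9.1
finger_force: 20.0
```

Request:
step_arm(
  increments=[
    [[0, 0, 0, 0, 0.02, -0.115, 1], [0, 0, 0, 0, 0.04, -0.17, 1], [0, 0, 0, 0, 0.074, -0.284, 1], [0, 0, 0, 0, 0.088, -0.28, 1], [0, 0, 0, 0, 0.102, -0.275, 1]],
  ],
)

```text
clock: 3.15
eef_pos: [528.7, -28.4, 369.2]
eef_rot: [-3.141, -0.0, 1.805]
wrist_force: [4.8, -0.1, -6.8]
finger_gap: 8.9
finger_force: 20.0
```

Request:
step_arm(
  increments=[
    [[0, 0, 0, 0, 0.116, -0.27, 1], [0, 0, 0, 0, 0.13, -0.264, 1], [0, 0, 0, 0, 0.142, -0.257, 1], [0, 0, 0, 0, 0.155, -0.25, 1], [0, 0, 0, 0, 0.167, -0.24, 1]],
  ],
)

```text
clock: 3.65
eef_pos: [556.1, -21.8, 421.4]
eef_rot: [-3.139, -0.0, 1.805]
wrist_force: [-8.7, -3.3, 0.6]
finger_gap: 9.1
finger_force: 20.0
```

Request:
step_arm(
  increments=[
    [[0, 0, 0, 0, 0.179, -0.233, 1], [0, 0, 0, 0, 0.19, -0.224, 1], [0, 0, 0, 0, 0.2, -0.214, 1], [0, 0, 0, 0, 0.21, -0.203, 1], [0, 0, 0, 0, 0.22, -0.193, 1]],
  ],
)

```text
clock: 4.15
eef_pos: [594.6, -12.5, 465.5]
eef_rot: [-3.14, 0.0, 1.805]
wrist_force: [-14.9, -3.2, 11.1]
finger_gap: 9.2
finger_force: 20.0
```

Request:
step_arm(
  increments=[
    [[0, 0, 0, 0, 0.23, -0.18, 1], [0, 0, 0, 0, 0.24, -0.17, 1], [0, 0, 0, 0, 0.248, -0.157, 1], [0, 0, 0, 0, 0.255, -0.145, 1], [0, 0, 0, 0, 0.262, -0.13, 1]],
  ],
)

```text
clock: 4.65
eef_pos: [642.9, -0.9, 496.8]
eef_rot: [3.141, 0.0, 1.805]
wrist_force: [-6.9, -2.5, 5.8]
finger_gap: 9.1
finger_force: 20.0
```

```bash
python3 - <<'E'
from h import *
s=state(); g=loc(s[1]+s[2].apply([0,0,180])); print(g,s[0]['wrist_force'],s[0]['joints'])
d=g-[83.3,0,102.8]; print(np.hypot(d[0],d[2]), np.arctan2(d[2],-d[0])-np.arctan2(42,231))
E
```

```text
[-17.41232382 -30.20009143 316.80464479] [-6.87473582 -2.5320653   5.77009331] [-5.82808277e-02  4.73662691e-01  1.07382125e+00 -2.45457571e-04
  1.59322816e+00 -2.92637303e-01]
236.51841399736173 0.9510839637269797
```

Request:
step_arm(
  increments=[
    [[0, 0, 0, 0, 0.268, -0.115, 1], [0, 0, 0, 0, 0.274, -0.1, 1], [0, 0, 0, 0, 0.279, -0.085, 1], [0, 0, 0, 0, 0.25, -0.06, 1], [0, 0, 0, 0, 0.15, -0.035, 1]],
  ],
)

```text
clock: 5.15
eef_pos: [690.6, 10.6, 512.7]
eef_rot: [3.139, 0.001, 1.805]
wrist_force: [-4.6, -1.7, 9.7]
finger_gap: 9.3
finger_force: 20.0
```

```bash
python3 - <<'E'
from h import *
s=state(); g=loc(s[1]+s[2].apply([0,0,180])); print(g,s[0]['wrist_force'],s[0]['joints'])
d=g-[83.3,0,102.8]; print(np.hypot(d[0],d[2]), np.arctan2(d[2],-d[0])-np.arctan2(42,231))
c=shot('side','s1'); cv2.imwrite('pics/s1c.png',cv2.resize(c['frame'][100:270,270:460,::-1],None,fx=4,fy=3.5))
f=c['frame'].astype(int); P=pts(c); L=loc(P)
m=(f[...,0]>130)&(f[...,1]<80)&(f[...,2]<80)&(abs(L[...,1])<170)&(abs(L[...,0])<150)
v=L[m]; print(m.sum(), v.mean(0) if len(v) else '', np.argwhere(m).mean(0))
E
```

```text
[ 31.84903935 -30.10198083 332.70678849] [-4.55020466 -1.68082845  9.73735052] [-3.76074652e-02  6.02322137e-01  8.47526814e-01  1.54481264e-05
  1.68939899e+00 -2.72243977e-01]
235.59357534818983 1.1707798791409827
42 [-47.34410544 -85.39343917 254.45032311] [171.5952381 363.5952381]
```

View pics/s1c.png

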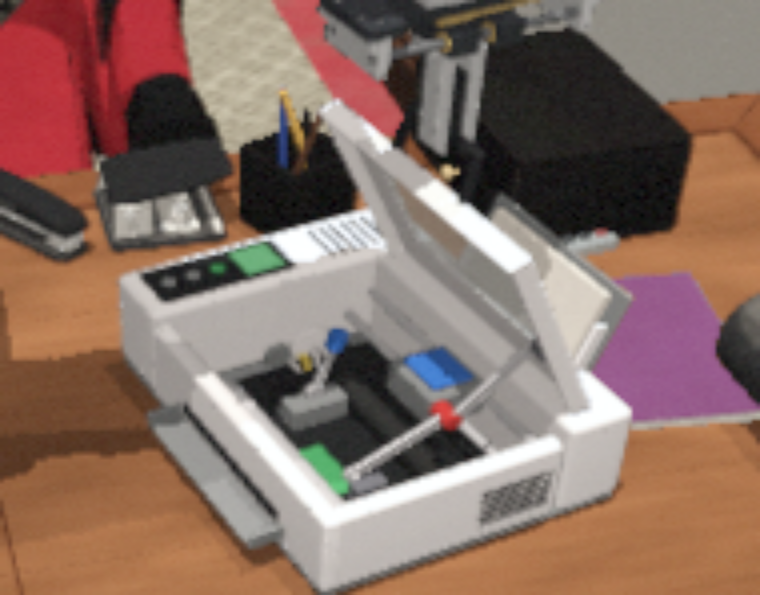

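The side view shows the cover nearly up, the red knee at crop (446,414) almost straight and the blue knob at (337,340) leaning back. A little more lift is needed to lock the stay.

Request:
step_arm(
  increments=[
    [[0, 0, 0, 0, 0.1, -0.03, 1], [0, 0, 0, 0, 0.09, -0.02, 1], [0, 0, 0, 0, 0.05, -0.01, 1], [0, 0, 0, 0, 0, 0, 1]],
  ],
)

```text
clock: 5.6
eef_pos: [699.3, 12.6, 514.4]
eef_rot: [-3.14, -0.0, 1.805]
wrist_force: [-12.2, -2.1, 6.3]
finger_gap: 9.4
finger_force: 20.0
```

```bash
cat >> h.py <<'E'
def cent(c,kind,lo=(-60,-170,60),hi=(60,100,170)):
    f=c['frame'].astype(int); L=loc(pts(c)); r,g,b=f[...,0],f[...,1],f[...,2]
    m={'red':(r>120)&(g<90)&(b<90)&(r-g>70),'blue':(b>90)&(b-r>50),'yellow':(r>110)&(g>90)&(b<70)}[kind]
    for i in range(3): m&=(L[...,i]>lo[i])&(L[...,i]<hi[i])
    ys,xs=np.nonzero(m); return m.sum(),(xs.mean().round(1),ys.mean().round(1)) if m.any() else None, np.median(L[m],0).round(1) if m.any() else None
def raypl(c,u,v,y): # intersect ray with printer plane y
    K=c['mtx'];T=c['cam_to_world']; d=RP.inv().apply(T[:3,:3]@np.array([(u-K[0,2])/K[0,0],(v-K[1,2])/K[1,1],1])); o=loc(T[:3,3])
    return o+d*(y-o[1])/d[1]
E
python3 - <<'E'
from h import *
s=state(); g=loc(s[1]+s[2].apply([0,0,180])); print(g,s[0]['wrist_force'])
d=g-[83.3,0,102.8]; print(np.hypot(d[0],d[2]), np.arctan2(d[2],-d[0])-np.arctan2(42,231))
c0=dict(np.load('pics/s1.npz')); c=shot('side','s2')
for q in(c0,c):
    n,uv,m=cent(q,'red',(-60,-150,90),(40,-90,170)); print('red',n,uv,m, raypl(q,*uv,-121).round(1))
print('blue',cent(c,'blue',(-60,-20,80),(30,50,125)))
E
```

```text
[ 40.15836142 -30.13243891 334.37930128] [-12.18786139  -2.14089423   6.34823607]
235.56352382804354 1.206760989582499
red 30 (np.float64(381.0), np.float64(218.1)) [ -10.9 -123.4  122.1] [  -8.9 -121.   120.4]
red 30 (np.float64(379.6), np.float64(215.7)) [ -17.8 -124.3  135.2] [ -14.7 -121.   132. ]
blue (np.int64(30), (np.float64(355.0), np.float64(197.1)), array([-18.3,  14.6, 100.2]))
```

Request:
step_arm(
  increments=[
    [[0, 0, 0, 0, 0, 0, 0], [0, 0, 0, 0, 0, 0, 0], [0, 0, 0, 0, 0, 0, 0], [0, 0, 0, 0, 0, -0.4, 0], [0, 0, 0, 0, 0, -0.8, 0]],
  ],
)

```text
clock: 6.15
eef_pos: [700.5, 12.7, 558.9]
eef_rot: [-3.137, -0.001, 1.805]
wrist_force: [-0.2, 0.7, -0.8]
finger_gap: 45.0
finger_force: 0.0
```

```bash
python3 - <<'E'
from h import *
s=state(); g=loc(s[1]+s[2].apply([0,0,180])); print(g,s[0]['wrist_force'],s[0]['finger_gap'])
c=shot('side','s3'); t=shot('top','t3')
n,uv,m=cent(c,'red',(-60,-150,90),(40,-90,170)); print('red',n,uv,m, raypl(c,*uv,-121).round(1))
for q in(c,t):
    b=cent(q,'blue',(-60,-20,80),(30,50,125)); print('blue',b, b[1] and raypl(q,*b[1],17).round(1)); print('yel',cent(q,'yellow',(-80,-20,20),(30,60,125)))
# path: back to front-up, then tilt
R=ori_y(np.radians(38)); plan(w([-90,17,200]),R,14)
E
```

```text
[ 40.78624361 -30.09844454 378.86558386] [-0.19262311  0.74307253 -0.81786149] 44.98364573416982
red 34 (np.float64(379.2), np.float64(215.4)) [ -18.5 -123.7  137.2] [ -16.2 -121.   133.8]
blue (np.int64(31), (np.float64(354.9), np.float64(197.2)), array([-19.3,  13. , 101.1])) [-13.2  17.   96.3]
yel (np.int64(8), (np.float64(346.2), np.float64(203.5)), array([-38.8,  23.7,  75.8]))
blue (np.int64(0), None, None) None
yel (np.int64(0), None, None)
[-0.047, 0.047, 0.137, -0.071, -0.41, 0.335] 21.4
[-0.047, 0.047, 0.137, -0.11, -0.429, 0.329] 22.1
[-0.047, 0.047, 0.137, -0.15, -0.444, 0.32] 22.7
[-0.047, 0.047, 0.137, -0.191, -0.453, 0.309] 23.2
[-0.047, 0.047, 0.137, -0.233, -0.458, 0.297] 23.7
[-0.047, 0.047, 0.137, -0.274, -0.458, 0.283] 24.2
[-0.047, 0.047, 0.137, -0.314, -0.453, 0.267] 24.5
[-0.047, 0.047, 0.137, -0.353, -0.443, 0.251] 24.8
[-0.047, 0.047, 0.137, -0.39, -0.429, 0.233] 25.0
[-0.047, 0.047, 0.137, -0.425, -0.41, 0.215] 25.1
[-0.047, 0.047, 0.137, -0.456, -0.386, 0.196] 25.2
[-0.047, 0.047, 0.137, -0.485, -0.359, 0.177] 25.1
[-0.047, 0.047, 0.137, -0.509, -0.328, 0.159] 25.0
[-0.047, 0.047, 0.137, -0.529, -0.294, 0.14] 24.9
tcp [453.7   2.3 341.8] [ 3.142 -0.663  0.235]
```

The stay is locked, with the knee at printer (-16, 134) after release. Next I plan the move to the lever.

```bash
python3 - <<'E'
from h import *
s,p,R=state(); p1=p+R.apply([0,-99,0]); print('first: ty -0.825 x3')
plan(w([-51,17,150]),ori_y(np.radians(38)),12,cur=(p1,R))
E
```

```text
first: ty -0.825 x3
[-0.054, 0.055, 0.16, -0.081, -0.193, 0.497] 21.6
[-0.054, 0.055, 0.16, -0.103, -0.225, 0.5] 22.3
[-0.054, 0.055, 0.16, -0.129, -0.254, 0.502] 23.1
[-0.054, 0.055, 0.16, -0.158, -0.28, 0.501] 23.8
[-0.054, 0.055, 0.16, -0.19, -0.302, 0.497] 24.5
[-0.054, 0.055, 0.16, -0.225, -0.319, 0.491] 25.1
[-0.054, 0.055, 0.16, -0.261, -0.332, 0.483] 25.7
[-0.054, 0.055, 0.16, -0.297, -0.34, 0.474] 26.2
[-0.054, 0.055, 0.16, -0.335, -0.343, 0.462] 26.6
[-0.054, 0.055, 0.16, -0.371, -0.34, 0.449] 27.0
[-0.054, 0.055, 0.16, -0.406, -0.332, 0.434] 27.2
[-0.054, 0.055, 0.16, -0.44, -0.32, 0.418] 27.4
tcp [491.7  11.4 291.8] [ 3.142 -0.663  0.235]
```

Request:
step_arm(
  increments=[
    [[0, 0, 0, 0, -0.825, 0, 0], [0, 0, 0, 0, -0.825, 0, 0], [0, 0, 0, 0, -0.825, 0, 0], [-0.054, 0.055, 0.16, -0.08, -0.19, 0.5, 0.36], [-0.054, 0.055, 0.16, -0.1, -0.225, 0.5, 0.36]],
  ],
)

```text
clock: 6.75
eef_pos: [588.1, -19.3, 520.1]
eef_rot: [3.065, -0.098, 1.552]
wrist_force: [0.8, -0.2, -1.6]
finger_gap: 34.5
finger_force: 0.0
```

Request:
step_arm(
  increments=[
    [[-0.054, 0.055, 0.16, -0.13, -0.254, 0.5, 0.36], [-0.054, 0.055, 0.16, -0.16, -0.28, 0.5, 0.36], [-0.054, 0.055, 0.16, -0.19, -0.3, 0.5, 0.36], [-0.054, 0.055, 0.16, -0.225, -0.32, 0.49, 0.36], [-0.054, 0.055, 0.16, -0.26, -0.33, 0.48, 0.36]],
  ],
)

```text
clock: 7.25
eef_pos: [539.2, -21.8, 407.8]
eef_rot: [3.002, -0.389, 0.934]
wrist_force: [0.4, 0.3, -0.5]
finger_gap: 30.1
finger_force: 0.0
```

Request:
step_arm(
  increments=[
    [[-0.054, 0.055, 0.16, -0.3, -0.34, 0.474, 0.36], [-0.054, 0.055, 0.16, -0.335, -0.343, 0.462, 0.36], [-0.054, 0.055, 0.16, -0.37, -0.34, 0.45, 0.36], [-0.054, 0.055, 0.16, -0.4, -0.33, 0.43, 0.36], [-0.054, 0.055, 0.16, -0.44, -0.32, 0.42, 0.36]],
  ],
)

```text
clock: 7.75
eef_pos: [489.9, 11.7, 288.0]
eef_rot: [-3.133, -0.658, 0.226]
wrist_force: [1.9, 0.8, -0.3]
finger_gap: 30.4
finger_force: 0.0
```

```bash
python3 - <<'E'
from h import *
s,p,R=state(); print(loc(p+R.apply([0,0,180])),s['eef_rot'],s['joints'].round(2),s['finger_gap'])
c=shot('wrist','w2'); L=loc(wpts(c)); f=c['frame'].astype(int)
m=(f[...,2]>90)&(f[...,2]-f[...,0]>50)&(L[...,2]>70)&(L[...,2]<130)&(L[...,0]<15)&(L[...,0]>-70)
print(m.sum(),np.percentile(L[m],[5,50,95],axis=0).round(1))
plan(w([-16,17,101]),ori_y(np.radians(38)),4)
E
```

```text
[-53.40806118  18.34542622 145.61601518] [-3.13305492 -0.65804387  0.2261703 ] [-0.08  0.24  1.94  0.54  0.38  0.82] 30.384228482787982
454 [[-21.6  13.   95.1]
 [-16.7  18.8 107. ]
 [ -8.1  24.6 110. ]]
[-0.001, 0.003, -0.005, 0.032, 0.014, 0.35] 14.1
[-0.001, 0.003, -0.005, 0.031, 0.014, 0.35] 14.1
[-0.001, 0.003, -0.005, 0.03, 0.014, 0.35] 14.1
[-0.001, 0.003, -0.005, 0.029, 0.014, 0.35] 14.1
tcp [525.7  19.5 242.8] [ 3.142 -0.663  0.235]
```

View pics/w2.png

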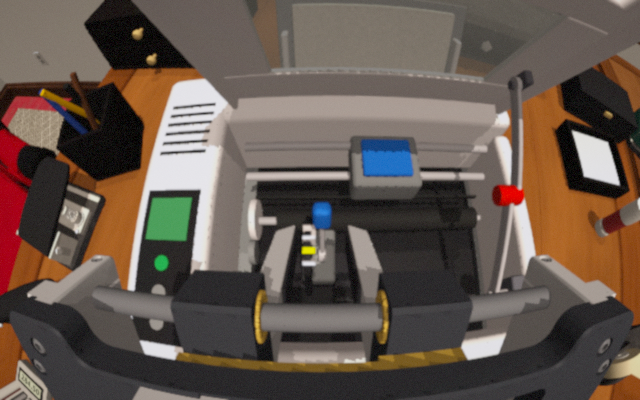

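The wrist view shows the blue knob at (321,215) centred between the fingertips, the yellow mark at (308,251) and the red knee at (508,195). The approach is aligned.

Request:
step_arm(
  increments=[
    [[0, 0.003, 0, 0.03, 0, 0.35, 0.36], [0, 0.003, 0, 0.03, 0, 0.35, 0.36], [0, 0.003, 0, 0.03, 0, 0.35, 0.36], [0, 0.003, 0, 0.03, 0, 0.35, 0.36], [0, 0, 0, 0, 0, 0, 0.5]],
  ],
  newtons=5,
)

```text
clock: 8.3
eef_pos: [528.2, 20.8, 247.0]
eef_rot: [-3.135, -0.664, 0.236]
wrist_force: [0.1, -0.4, 0.3]
finger_gap: 25.2
finger_force: 0.0
```

Request:
step_arm(
  increments=[
    [[0, 0, 0, 0, 0, 0, 1], [0, 0, 0, 0, 0, 0, 1], [0, 0, 0, 0, 0, 0, 1], [0, 0, 0, 0, 0, 0, 1]],
  ],
)

```text
clock: 8.7
eef_pos: [527.6, 20.5, 248.2]
eef_rot: [-3.136, -0.666, 0.233]
wrist_force: [0.2, -2.9, -0.1]
finger_gap: 13.6
finger_force: 5.0
```

```bash
python3 - <<'E'
from h import *
s,p,R=state(); g=loc(p+R.apply([0,0,180])); print(g,s['eef_rot'],s['wrist_force'],s['finger_gap'],s['finger_force'])
c=shot('side','s4')
b=cent(c,'blue',(-60,-20,80),(30,50,125)); print('blue',b, b[1] and raypl(c,*b[1],17).round(1)); print('yel',cent(c,'yellow',(-80,-20,20),(30,60,125)))
# mark/pivot in side image
E
```

```text
[-13.47253332  18.40545344 106.75836538] [-3.13562136 -0.66643701  0.23347351] [ 0.18523736 -2.92661087 -0.1094385 ] 13.566509112964159 4.994701333343983
blue (np.int64(2), (np.float64(371.5), np.float64(202.0)), array([ 26.9, -16.3,  86.7])) [50.2 17.  52.2]
yel (np.int64(0), None, None)
```

Request:
step_arm(
  increments=[
    [[0, 0, 0, -0.115, 0, -0.13, 1], [0, 0, 0, -0.115, 0, -0.13, 1], [0, 0, 0, -0.14, 0, -0.1, 1], [0, 0, 0, -0.14, 0, -0.1, 1], [0, 0, 0, 0, 0, 0, 1]],
  ],
)

```text
clock: 9.25
eef_pos: [500.2, 13.9, 249.9]
eef_rot: [-3.135, -0.666, 0.233]
wrist_force: [-1.0, -5.3, 2.7]
finger_gap: 14.3
finger_force: 5.0
```

```bash
python3 - <<'E'
from h import *
s,p,R=state(); g=loc(p+R.apply([0,0,180])); print(g,s['eef_rot'],s['wrist_force'],s['finger_gap'],s['finger_force'])
c=shot('wrist','w3'); L=loc(wpts(c)); f=c['frame'].astype(int)
m=(f[...,2]>90)&(f[...,2]-f[...,0]>50)&(L[...,2]>70)&(L[...,2]<135)&(L[...,0]<15)&(L[...,0]>-80)
print(m.sum(), np.percentile(L[m],[5,50,95],axis=0).round(1) if m.any() else '')
cv2.imwrite('pics/w3c.png',cv2.resize(c['frame'][150:320,220:420,::-1],None,fx=4,fy=3.5))
E
```

```text
[-41.73531639  18.42458698 108.34360176] [-3.13537168 -0.66608838  0.23302659] [-1.03686384 -5.29624049  2.68119462] 14.277080681930787 4.999510645866394
504 [[-44.6  12.6 107.5]
 [-39.7  18.8 110.9]
 [-34.   24.5 112.7]]
```

View pics/w3c.png

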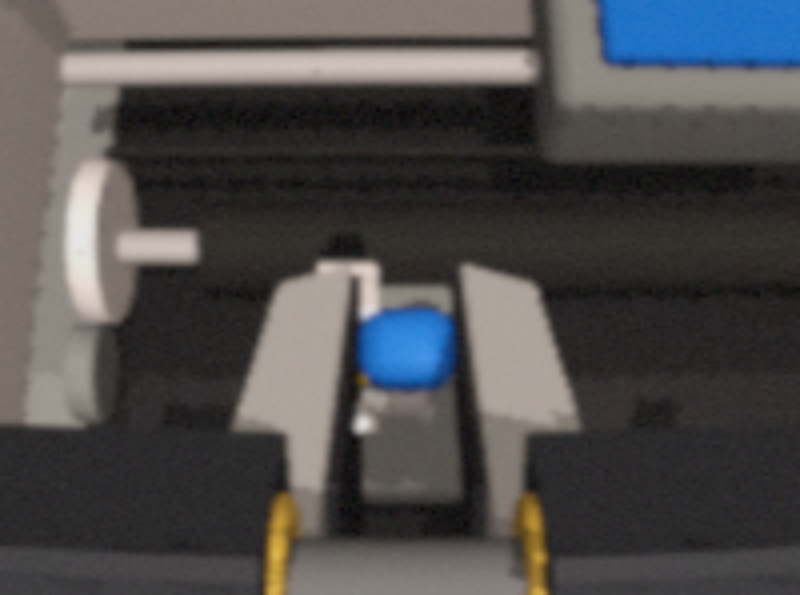

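The close view shows the knob now between the pads at crop (408,348), over the yellow mark and tilted slightly to the front. I'll release it, back off and measure the lever against the mark.

Request:
step_arm(
  increments=[
    [[0, 0, 0, 0, 0, 0, 0.36], [0, 0, 0, 0, 0, 0, 0.36], [0, 0, 0, 0, 0, -0.7, 0.36], [0, 0, 0, 0, 0, -1, 0.36], [0, 0, 0, 0, 0, -1, 0.36]],
  ],
)

```text
clock: 9.8
eef_pos: [435.2, -1.7, 334.8]
eef_rot: [-3.134, -0.663, 0.233]
wrist_force: [0.7, -0.4, 0.7]
finger_gap: 29.8
finger_force: 0.0
```

```bash
python3 - <<'E'
from h import *
s,p,R=state(); g=loc(p+R.apply([0,0,180])); print(g,s['finger_gap'])
c=shot('wrist','w4'); L=loc(wpts(c)); f=c['frame'].astype(int)
def rep(c,L,f,n):
    r,gg,b=f[...,0],f[...,1],f[...,2]; box=(L[...,2]>40)&(L[...,2]<130)&(L[...,0]<15)&(L[...,0]>-80)&(abs(L[...,1]-18)<28)
    for k,m in(('blue',(b>90)&(b-r>50)),('yel',(r>90)&(gg>80)&(b<0.55*r))):
        m=m&box
        if m.any():
            ys,xs=np.nonzero(m); print(n,k,m.sum(),xs.mean(),ys.mean(),np.percentile(L[m],[5,50,95],axis=0).round(1).tolist())
rep(c,L,f,'wrist')
c2=shot('side','s5'); rep(c2,loc(pts(c2)),c2['frame'].astype(int),'side')
A=cv2.resize(c['frame'][150:300,240:400,::-1],(800,600)) 
B=cv2.resize(c2['frame'][175:225,320:390,::-1],(800,571),interpolation=cv2.INTER_CUBIC)
im=np.zeros((600,800,3),np.uint8); im[:300,:]=cv2.resize(A,(800,600))[150:450]; im[300:,:]=B[130:430]
cv2.imwrite('pics/m5.png',im)
E
```

```text
[-108.96340071   18.580282    192.98567281] 29.784408214161946
wrist blue 225 322.44444444444446 198.08 [[-44.4, 12.5, 45.4], [-40.4, 18.8, 110.6], [-5.2, 24.1, 112.7]]
wrist yel 68 311.5147058823529 206.4264705882353 [[-38.7, 24.8, 75.0], [-36.7, 29.3, 80.3], [-32.0, 33.7, 81.5]]
side blue 26 347.03846153846155 198.1153846153846 [[-47.2, 9.0, 98.7], [-42.9, 14.1, 106.4], [-36.7, 21.2, 112.0]]
side yel 1 345.0 202.0 [[-40.4, 29.4, 78.0], [-40.4, 29.4, 78.0], [-40.4, 29.4, 78.0]]
```

View pics/m5.png

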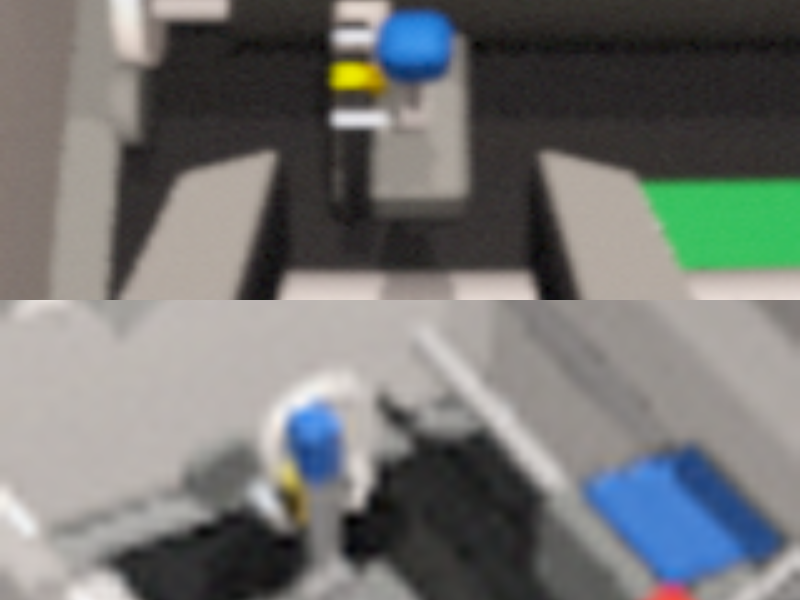

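```bash
python3 - <<'E'
from h import *
for n,fn in(('w4',wpts),('s5',pts)):
    c=dict(np.load(f'pics/{n}.npz')); L=loc(fn(c)); f=c['frame'].astype(int); r,g,b=f[...,0],f[...,1],f[...,2]
    m=(b>90)&(b-r>50)&(L[...,2]>85)&(L[...,2]<125)&(L[...,0]<-10)&(L[...,0]>-80)&(abs(L[...,1]-18)<20)
    m=cv2.erode(m.astype(np.uint8),np.ones((2,2)))>0 if n=='w4' else m
    v=L[m]; px=-31.5
    for a in(.55,.6,.65,.7):
        l=.5-a; u=np.array([np.sin(l),np.cos(l)]); q=np.array([np.cos(l),-np.sin(l)])
        d=v[:,[0,2]]-[px,46]; print(n,len(v),a,'along',np.percentile(d@u,[2,50,98]).round(1),'across',np.percentile(d@q,[2,50,98]).round(1))
    if n=='s5':
        ys,xs=np.nonzero(m)
        print('ray y=18 centre',raypl(c,xs.mean(),ys.mean(),14).round(1))
E
```

```text
w4 176 0.55 along [52.5 65.2 67.6] across [-10.2  -6.6  -0.2]
w4 176 0.6 along [52.9 65.4 67.7] across [-7.1 -3.4  3.1]
w4 176 0.65 along [53.1 65.4 67.7] across [-4.1 -0.1  6.4]
w4 176 0.7 along [53.2 65.3 67.6] across [-1.1  3.2  9.7]
s5 26 0.55 along [51.2 61.  68.2] across [-13.3  -8.4  -1.6]
s5 26 0.6 along [51.5 61.3 68.6] across [-10.4  -5.1   1.4]
s5 26 0.65 along [51.6 61.4 68.8] across [-7.4 -1.9  4.4]
s5 26 0.7 along [51.6 61.4 68.8] across [-4.5  1.   7.4]
ray y=18 centre [-43.   14.  106.2]
```

The lever reads 0.63–0.68 rad across the two views, so it stays on the yellow mark. Next is the knee.

```bash
python3 - <<'E'
from h import *
c=dict(np.load('pics/w4.npz')); L=loc(wpts(c)); f=c['frame'].astype(int); r,g,b=f[...,0],f[...,1],f[...,2]
m=(r>120)&(g<90)&(b<90)&(r-g>70)&(L[...,2]>90)&(L[...,2]<170)&(L[...,0]<40)&(L[...,0]>-60)&(L[...,1]<-80)&(L[...,1]>-150)
v=L[m]; print(len(v),np.percentile(v,[3,50,97],axis=0).round(1))
K=w([-12.5,-121,132]); t=np.arctan2(.53,.85); d=RP.apply([.53,0,-.85])
plan(K-32*d,ori_y(t),8,off=199)
E
```

```text
300 [[ -20.3 -127.4  132.8]
 [ -15.7 -116.9  139. ]
 [  -6.1 -108.8  141.1]]
[-0.001, -0.018, 0.0, 0.19, 0.433, 0.185] 20.3
[-0.001, -0.018, 0.0, 0.193, 0.433, 0.183] 20.3
[-0.001, -0.018, 0.0, 0.195, 0.433, 0.182] 20.3
[-0.001, -0.018, 0.0, 0.198, 0.433, 0.18] 20.3
[-0.001, -0.018, 0.0, 0.2, 0.432, 0.179] 20.4
[-0.001, -0.018, 0.0, 0.203, 0.432, 0.177] 20.4
[-0.001, -0.018, 0.0, 0.205, 0.432, 0.175] 20.4
[-0.001, -0.018, 0.0, 0.208, 0.432, 0.174] 20.4
tcp [ 550.1 -116.5  328.1] [ 3.142 -0.558  0.235]
```

Request:
step_arm(
  increments=[
    [[0, -0.018, 0, 0.19, 0.424, 0.185, 1], [0, -0.018, 0, 0.193, 0.424, 0.183, 1], [0, -0.018, 0, 0.195, 0.424, 0.182, 1], [0, -0.018, 0, 0.198, 0.424, 0.18, 1], [0, -0.018, 0, 0.2, 0.424, 0.178, 1]],
  ],
)

```text
clock: 10.4
eef_pos: [508.4, -72.1, 327.1]
eef_rot: [-3.134, -0.593, 0.234]
wrist_force: [0.1, -0.1, 0.7]
finger_gap: 0.5
finger_force: 0.0
```

Request:
step_arm(
  increments=[
    [[0, -0.018, 0, 0.203, 0.424, 0.177, 1], [0, -0.018, 0, 0.205, 0.424, 0.175, 1], [0, -0.018, 0, 0.208, 0.424, 0.174, 1], [0, 0, 0, 0, 0, 0, 1], [0, 0, 0, 0, 0, 0, 1]],
  ],
)

```text
clock: 10.9
eef_pos: [550.8, -113.3, 322.8]
eef_rot: [-3.134, -0.551, 0.234]
wrist_force: [0.2, -0.1, -0.9]
finger_gap: 0.7
finger_force: 0.0
```

```bash
python3 - <<'E'
from h import *
s,p,R=state(); print(loc(p+R.apply([0,0,199])),s['eef_rot'],s['finger_gap'],s['wrist_force'])
c=shot('side','s6'); n,uv,m=cent(c,'red',(-60,-150,90),(40,-90,170)); print('red',n,uv,m)
K=w([-12.3,-118.5,133]); t=np.arctan2(.53,.85); d=RP.apply([.53,0,-.85])
plan(K-10*d,ori_y(t),2,off=199)
E
```

```text
[ -29.06061161 -116.60567609  153.26840472] [-3.13395983 -0.55140121  0.2335918 ] 0.6651516257159819 [ 0.23425673 -0.13057014 -0.9489029 ]
red 33 (np.float64(379.3), np.float64(215.5)) [ -17.4 -122.6  136.2]
[-0.004, 0.004, -0.0, 0.028, 0.011, 0.205] 8.3
[-0.004, 0.004, -0.0, 0.028, 0.01, 0.205] 8.3
tcp [ 561.  -111.3  310.4] [ 3.142 -0.558  0.235]
```

Request:
step_arm(
  increments=[
    [[0, 0, 0, 0.03, 0.025, 0.2, 1], [0, 0, 0, 0.03, 0.025, 0.2, 1], [0, 0, 0, 0, 0, 0.12, 1], [0, 0, 0, 0, 0, 0.12, 1], [0, 0, 0, 0, 0, 0.12, 1]],
  ],
)

```text
clock: 11.45
eef_pos: [569.1, -111.0, 298.8]
eef_rot: [-3.135, -0.553, 0.234]
wrist_force: [-0.5, 0.7, 1.1]
finger_gap: 0.1
finger_force: 0.7
```

Request:
step_arm(
  increments=[
    [[0, 0, 0, 0, 0, 0.12, 1], [0, 0, 0, 0, 0, 0.12, 1], [0, 0, 0, 0, 0, 0.12, 1], [0, 0, 0, 0, 0, 0, 1]],
  ],
)

```text
clock: 11.85
eef_pos: [576.4, -109.3, 286.2]
eef_rot: [-3.135, -0.552, 0.234]
wrist_force: [0.6, -0.4, -0.8]
finger_gap: 0.4
finger_force: 0.0
```

```bash
python3 - <<'E'
from h import *
s,p,R=state(); print(loc(p+R.apply([0,0,199])),s['eef_rot'],s['finger_gap'],s['wrist_force'])
c=shot('side','s7'); n,uv,m=cent(c,'red',(-60,-150,60),(40,-90,170)); print('red',n,uv,m)
print(cent(c,'blue',(-80,-20,80),(30,50,125)))
E
```

```text
[  -3.15614793 -118.84864655  116.76281566] [-3.13502455 -0.55191247  0.23398532] 0.4456757486101088 [ 0.58077446 -0.36902816 -0.77742196]
red 13 (np.float64(383.6), np.float64(222.8)) [  -5.  -130.3  108.9]
(np.int64(19), (np.float64(346.8), np.float64(198.7)), array([-44.8,  11.9, 103.5]))
```

Request:
step_arm(
  increments=[
    [[0, 0, 0, 0, 0, -0.5, 1], [0, 0, 0, 0, 0, -1, 1], [0, 0, 0, 0, 0, -1, 1], [0, 0, 0, -0.6, 0, -0.7, 0], [0, 0, 0, -0.6, 0, -0.7, 0]],
  ],
)

```text
clock: 12.4
eef_pos: [455.9, -138.8, 395.7]
eef_rot: [-3.137, -0.554, 0.235]
wrist_force: [0.3, -0.5, 0.4]
finger_gap: 13.0
finger_force: 0.0
```

```bash
python3 - <<'E'
from h import *
s,p,R=state(); print(loc(p+R.apply([0,0,180])),s['finger_gap'])
c=shot('side','s8'); n,uv,m=cent(c,'red',(-60,-150,60),(40,-90,170)); print('red',n,uv,m)
t=shot('wrist','w8'); 
for q,fn,nm in((c,pts,'side'),(t,wpts,'wrist')):
    L=loc(fn(q)); f=q['frame'].astype(int)
    m=(L[...,2]>225)&(L[...,2]<345)&(abs(L[...,1]+30)<60)&(L[...,0]>-40)&(L[...,0]<70)&(q['range_z']>0)
    dk=m&(f.max(-1)<70); v=L[dk]; print(nm,'dark',len(v), np.percentile(v,[3,50,97],axis=0).round(1) if len(v) else '')
    wv=L[m&(f.min(-1)>100)]; print(nm,'white',len(wv), np.percentile(wv,[3,50,97],axis=0).round(1) if len(wv) else '')
im=np.zeros((300,760,3),np.uint8); im[:,:380]=cv2.resize(c['frame'][100:270,270:460,::-1],(380,300)); im[:,380:]=cv2.resize(t['frame'][...,::-1],(380,300)); cv2.imwrite('pics/m8.png',im)
E
```

```text
[-136.87679546 -119.82627826  242.60037589] 12.96140368389535
red 27 (np.float64(381.8), np.float64(220.9)) [  -6.7 -124.6  109.6]
side dark 155 [[  2.4 -75.6 290.2]
 [  8.4 -41.1 320.6]
 [ 14.8  13.5 327.4]]
side white 238 [[-12.9 -86.3 274.7]
 [ -4.2 -33.9 280.4]
 [  5.7  26.8 286.1]]
wrist dark 824 [[  3.5 -75.5 232. ]
 [  7.    9.9 295.5]
 [ 30.2  22.4 314.7]]
wrist white 3973 [[-10.2 -87.1 276.7]
 [ -2.9 -38.1 282. ]
 [  5.8  25.2 286.3]]
```

View pics/m8.png

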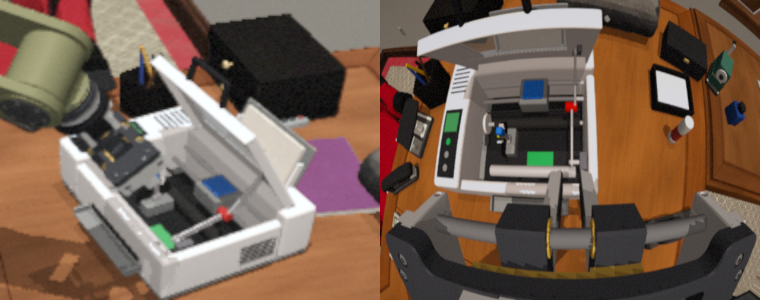

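The side half shows the stay bent at the red knee (225,213) and the cover resting slightly lower. The handle is at about printer (9,-30,325), so I'll go above it.

```bash
python3 - <<'E'
from h import *
plan(w([-60,-30,395]),ori_x(),13)
E
```

```text
[0.042, -0.043, -0.149, 0.441, -0.034, -0.163] 18.8
[0.042, -0.043, -0.149, 0.454, -0.006, -0.167] 19.3
[0.042, -0.043, -0.149, 0.463, 0.023, -0.173] 19.8
[0.042, -0.043, -0.149, 0.469, 0.053, -0.18] 20.2
[0.042, -0.043, -0.149, 0.471, 0.083, -0.188] 20.6
[0.042, -0.043, -0.149, 0.47, 0.113, -0.197] 20.9
[0.042, -0.043, -0.149, 0.464, 0.143, -0.207] 21.1
[0.042, -0.043, -0.149, 0.455, 0.17, -0.218] 21.3
[0.042, -0.043, -0.149, 0.442, 0.197, -0.229] 21.4
[0.042, -0.043, -0.149, 0.426, 0.221, -0.24] 21.5
[0.042, -0.043, -0.149, 0.407, 0.243, -0.252] 21.5
[0.042, -0.043, -0.149, 0.385, 0.262, -0.264] 21.4
[0.042, -0.043, -0.149, 0.36, 0.278, -0.275] 21.3
tcp [601.6 -10.6 575. ] [-3.142  0.     1.806]
```

Request:
step_arm(
  increments=[
    [[0.042, -0.043, -0.149, 0.44, -0.034, -0.163, 0], [0.042, -0.043, -0.149, 0.454, -0.006, -0.167, 0], [0.042, -0.043, -0.149, 0.463, 0.023, -0.173, 0], [0.042, -0.043, -0.149, 0.469, 0.053, -0.18, 0], [0.042, -0.043, -0.149, 0.471, 0.083, -0.188, 0]],
  ],
)

```text
clock: 13.0
eef_pos: [516.5, -108.7, 468.3]
eef_rot: [3.03, -0.344, 0.878]
wrist_force: [0.4, -0.1, -0.3]
finger_gap: 47.2
finger_force: 0.0
```

Request:
step_arm(
  increments=[
    [[0.042, -0.043, -0.149, 0.47, 0.113, -0.197, 0], [0.042, -0.043, -0.149, 0.464, 0.143, -0.207, 0], [0.042, -0.043, -0.149, 0.455, 0.17, -0.218, 0], [0.042, -0.043, -0.149, 0.442, 0.197, -0.229, 0], [0.042, -0.043, -0.149, 0.426, 0.22, -0.24, 0]],
  ],
)

```text
clock: 13.5
eef_pos: [575.8, -53.2, 536.4]
eef_rot: [3.064, -0.115, 1.458]
wrist_force: [-0.9, -0.2, 0.5]
finger_gap: 46.7
finger_force: 0.0
```

Request:
step_arm(
  increments=[
    [[0.042, -0.043, -0.149, 0.407, 0.243, -0.252, 0], [0.042, -0.043, -0.149, 0.385, 0.262, -0.264, 0], [0.042, -0.043, -0.149, 0.36, 0.278, -0.275, 0], [0, 0, 0, 0, 0, 0, 0]],
  ],
)

```text
clock: 13.9
eef_pos: [605.4, -8.7, 573.3]
eef_rot: [-3.141, 0.0, 1.805]
wrist_force: [0.1, 0.1, 1.0]
finger_gap: 47.0
finger_force: 0.0
```

```bash
python3 - <<'E'
from h import *
s,p,R=state(); print(loc(p+R.apply([0,0,180])),s['eef_rot'],s['finger_gap'])
for q,fn,nm in((shot('side','s9'),pts,'side'),(shot('wrist','w9'),wpts,'wrist')):
    L=loc(fn(q)); f=q['frame'].astype(int)
    m=(L[...,2]>310)&(L[...,2]<345)&(abs(L[...,1]+30)<30)&(L[...,0]>-20)&(L[...,0]<60)&(q['range_z']>0)
    v=L[m&(f.max(-1)<80)]; print(nm,len(v), np.percentile(v,[3,50,97],axis=0).round(1) if len(v) else '')
plan(w([9,-30,388]),ori_x(),2)
E
```

```text
[-55.90533713 -29.06281014 393.27415826] [-3.14118869e+00  3.84518746e-04  1.80519459e+00] 47.023191619265724
side 60 [[  5.7 -57.7 319.4]
 [  9.5 -31.5 324.1]
 [ 15.6  -2.2 328.2]]
wrist 737 [[  9.7 -58.  324.3]
 [ 12.9 -28.4 327.1]
 [ 17.1  -1.7 328.7]]
[-0.001, -0.001, -0.005, 0.012, 0.822, 0.047] 32.9
[-0.001, -0.001, -0.005, 0.009, 0.822, 0.047] 32.9
tcp [668.7   5.4 568. ] [-3.142  0.     1.806]
```

Request:
step_arm(
  increments=[
    [[0, 0, 0, 0, 0.85, 0, 0], [0, 0, 0, 0, 0.85, 0, 0], [0, 0, 0, 0, 0, 0, 0], [0, 0, 0, 0, 0, 0.5, 0], [0, 0, 0, 0, 0, 0.6, 0]],
  ],
)

```text
clock: 14.5
eef_pos: [670.2, 4.2, 528.1]
eef_rot: [3.141, -0.001, 1.798]
wrist_force: [0.3, -0.5, -0.3]
finger_gap: 47.0
finger_force: 0.0
```

Request:
step_arm(
  increments=[
    [[0, 0, 0, 0, 0, 0.52, 0], [0, 0, 0, 0, 0, 0, 0.4], [0, 0, 0, 0, 0, 0, 0.6], [0, 0, 0, 0, 0, 0, 0.7]],
  ],
  newtons=20,
)

```text
clock: 14.9
eef_pos: [670.3, 4.8, 509.5]
eef_rot: [3.141, -0.0, 1.8]
wrist_force: [0.2, -0.3, -0.9]
finger_gap: 26.4
finger_force: 0.0
```

Request:
step_arm(
  increments=[
    [[0, 0, 0, 0, 0, 0, 1], [0, 0, 0, 0, 0, 0, 1]],
  ],
)

```text
clock: 15.1
eef_pos: [670.6, 5.1, 508.5]
eef_rot: [-3.141, -0.0, 1.801]
wrist_force: [0.7, 0.7, -1.1]
finger_gap: 10.5
finger_force: 0.6
```

```bash
python3 - <<'E'
from h import *
s,p,R=state(); g=loc(p+R.apply([0,0,180])); print(g,s['eef_rot'],s['finger_gap'],s['finger_force'],s['wrist_force'],s['clock'])
d=g-[83.3,0,102.8]; print(np.hypot(d[0],d[2]), np.arctan2(d[2],-d[0])-np.arctan2(42,231))
E
```

```text
[ 10.72039548 -30.71504512 328.45174816] [-3.14123414e+00 -2.68151155e-04  1.80093216e+00] 10.48695966161373 0.551853384822607 [ 0.66982017  0.68061967 -1.08214449] 15.1
237.03693897755113 1.0797490074240144
```

```bash
python3 - <<'E'
from h import *
a=np.r_[np.linspace(1.08,.10,21),.075,.05,.03,.01,0]
r=np.interp(a,[0,1.08],[234.8,236.6]); t=a+np.arctan2(42,231)
x=83.3-r*np.cos(t); z=102.8+r*np.sin(t)
for i in range(len(a)-1): print(i,round(a[i+1],3),round((x[i+1]-x[i])/40,3),round(-(z[i+1]-z[i])/40,3),x[i+1].round(1),z[i+1].round(1))
E
```

```text
0 1.031 -0.273 0.097 -0.0 324.2
1 0.982 -0.268 0.111 -10.7 319.7
2 0.933 -0.262 0.123 -21.2 314.8
3 0.884 -0.255 0.136 -31.4 309.4
4 0.835 -0.248 0.148 -41.3 303.4
5 0.786 -0.241 0.16 -51.0 297.0
6 0.737 -0.233 0.172 -60.3 290.1
7 0.688 -0.224 0.183 -69.2 282.8
8 0.639 -0.214 0.194 -77.8 275.1
9 0.59 -0.205 0.204 -86.0 266.9
10 0.541 -0.194 0.214 -93.8 258.4
11 0.492 -0.184 0.223 -101.1 249.5
12 0.443 -0.172 0.231 -108.0 240.2
13 0.394 -0.161 0.239 -114.4 230.6
14 0.345 -0.149 0.247 -120.4 220.7
15 0.296 -0.136 0.254 -125.9 210.6
16 0.247 -0.124 0.26 -130.8 200.2
17 0.198 -0.111 0.266 -135.2 189.5
18 0.149 -0.098 0.271 -139.2 178.7
19 0.1 -0.084 0.275 -142.5 167.7
20 0.075 -0.038 0.142 -144.0 162.0
21 0.05 -0.034 0.143 -145.4 156.3
22 0.03 -0.025 0.115 -146.4 151.7
23 0.01 -0.022 0.115 -147.3 147.1
24 0.0 -0.01 0.058 -147.7 144.8
```

Request:
step_arm(
  increments=[
    [[0, 0, 0, 0, 0, 0, 1], [0, 0, 0, 0, -0.1, 0.03, 1], [0, 0, 0, 0, -0.2, 0.075, 1]],
  ],
)

```text
clock: 15.4
eef_pos: [658.8, 2.3, 503.9]
eef_rot: [-3.141, -0.0, 1.801]
wrist_force: [1.8, -0.4, 1.9]
finger_gap: 9.5
finger_force: 20.0
```

Request:
step_arm(
  increments=[
    [[0, 0, 0, 0, -0.268, 0.11, 1], [0, 0, 0, 0, -0.262, 0.123, 1], [0, 0, 0, 0, -0.255, 0.136, 1], [0, 0, 0, 0, -0.248, 0.148, 1], [0, 0, 0, 0, -0.241, 0.16, 1]],
  ],
)

```text
clock: 15.9
eef_pos: [608.7, -9.4, 476.4]
eef_rot: [-3.14, -0.0, 1.801]
wrist_force: [1.7, -0.0, -0.1]
finger_gap: 8.8
finger_force: 20.0
```

```bash
cat > g.py <<'E'
from h import *
s,p,R=state(); g=loc(p+R.apply([0,0,180])); print(g,s['finger_gap'],s['finger_force'],s['wrist_force'],s['clock'])
d=g-[83.3,0,102.8]; print(np.hypot(d[0],d[2]), np.arctan2(d[2],-d[0])-np.arctan2(42,231))
E
python3 g.py
```

```text
[-53.0433981  -30.33531045 296.42787631] 8.789091678443143 19.99380111694336 [ 1.71646847 -0.04705232 -0.11657004] 15.9
236.81485740927025 0.7774359186801509
```

Request:
step_arm(
  increments=[
    [[0, 0, 0, 0, -0.225, 0.172, 1], [0, 0, 0, 0, -0.222, 0.183, 1], [0, 0, 0, 0, -0.21, 0.194, 1], [0, 0, 0, 0, -0.2, 0.204, 1], [0, 0, 0, 0, -0.19, 0.214, 1]],
  ],
)

```text
clock: 16.4
eef_pos: [567.9, -18.9, 437.7]
eef_rot: [-3.14, -0.001, 1.801]
wrist_force: [0.5, -0.0, -0.7]
finger_gap: 9.0
finger_force: 20.0
```

Request:
step_arm(
  increments=[
    [[0, 0, 0, 0, -0.182, 0.223, 1], [0, 0, 0, 0, -0.172, 0.23, 1], [0, 0, 0, 0, -0.16, 0.24, 1], [0, 0, 0, 0, -0.148, 0.247, 1], [0, 0, 0, 0, -0.136, 0.254, 1]],
  ],
)

```text
clock: 16.9
eef_pos: [536.8, -26.1, 389.6]
eef_rot: [-3.14, -0.001, 1.801]
wrist_force: [1.3, -0.2, -0.7]
finger_gap: 9.0
finger_force: 20.0
```

```bash
python3 g.py
```

```text
[-126.88069252  -29.84504107  209.64700765] 8.959182533865414 19.99710738658905 [ 1.34216425 -0.16597923 -0.73420593] 16.9
235.77999608208106 0.290458022038746
```

Request:
step_arm(
  increments=[
    [[0, 0, 0, 0, -0.12, 0.25, 1], [0, 0, 0, 0, -0.11, 0.25, 1], [0, 0, 0, 0, -0.095, 0.25, 1], [0, 0, 0, 0, -0.075, 0.22, 1], [0, 0, 0, 0, -0.05, 0.17, 1]],
  ],
)

```text
clock: 17.4
eef_pos: [519.8, -30.1, 343.9]
eef_rot: [-3.141, -0.001, 1.801]
wrist_force: [6.7, 3.0, -2.1]
finger_gap: 9.5
finger_force: 20.0
```

```bash
python3 g.py
```

```text
[-144.16051782  -29.83973832  163.90214745] 9.527811466046835 20.000317096710205 [ 6.74009157  2.95223876 -2.10040063] 17.4
235.52443523093456 0.08257863871789162
```

Request:
step_arm(
  increments=[
    [[0, 0, 0, 0, -0.025, 0.1, 1], [0, 0, 0, 0, -0.022, 0.1, 1], [0, 0, 0, 0, -0.02, 0.09, 1], [0, 0, 0, 0, -0.015, 0.08, 1], [0, 0, 0, 0, -0.01, 0.06, 1]],
  ],
)

```text
clock: 17.9
eef_pos: [516.4, -30.9, 328.0]
eef_rot: [3.141, -0.0, 1.801]
wrist_force: [-3.9, 3.5, 26.1]
finger_gap: 9.3
finger_force: 20.0
```

Request:
step_arm(
  increments=[
    [[0, 0, 0, 0, 0, 0.04, 1], [0, 0, 0, 0, 0, 0, 1]],
  ],
)

```text
clock: 18.1
eef_pos: [516.3, -31.0, 327.7]
eef_rot: [3.141, 0.001, 1.801]
wrist_force: [-4.6, 2.1, 20.5]
finger_gap: 9.5
finger_force: 20.0
```

```bash
python3 g.py
```

```text
[-147.51216892  -30.0844298   147.68969655] 9.546037587325028 20.005766451358795 [-4.63178208  2.11822817 20.50460736] 18.1
235.13685839967917 0.012234396217899901
```

```bash
python3 - <<'E'
from h import *
c=shot('side','s10'); L0=loc(pts(dict(np.load('pics/side0.npz')))); L1=loc(pts(c)); f=c['frame']
for x in(-105,-80,0):
    for y in(-120,-90):
        o=[]
        for L in(L0,L1):
            m=(abs(L[...,0]-x)<8)&(abs(L[...,1]-y)<10)&(L[...,2]>80)&(L[...,2]<150); o.append((int(m.sum()),np.median(L[m][:,2]).round(1)))
        print(x,y,o)
E
```

```text
-105 -120 [(28, np.float64(116.0)), (30, np.float64(114.5))]
-105 -90 [(32, np.float64(115.9)), (28, np.float64(115.9))]
-80 -120 [(23, np.float64(115.6)), (26, np.float64(116.2))]
-80 -90 [(25, np.float64(115.7)), (24, np.float64(114.5))]
0 -120 [(24, np.float64(115.5)), (27, np.float64(114.8))]
0 -90 [(29, np.float64(114.3)), (27, np.float64(113.8))]
```

The cover is at its original shut height. I'll release it, go straight up and check.

Request:
step_arm(
  increments=[
    [[0, 0, 0, 0, 0, 0, 0.3], [0, 0, 0, 0, 0, 0, 0], [0, 0, 0, 0, 0, 0, 0], [0, 0, 0, 0, 0, -0.5, 0], [0, 0, 0, 0, 0, -0.9, 0]],
  ],
)

```text
clock: 18.65
eef_pos: [516.0, -31.1, 380.3]
eef_rot: [-3.135, -0.002, 1.801]
wrist_force: [-0.2, -0.2, 0.4]
finger_gap: 45.2
finger_force: 0.0
```

Request:
step_arm(
  increments=[
    [[0, 0, 0, 0, 0, -1, 0], [0, 0, 0, -0.5, -0.8, -0.5, 0], [0, 0, 0, -0.5, -0.8, 0, 0], [0, 0, 0, -0.5, -0.8, 0, 0], [0, 0, 0, 0, 0, 0, 0]],
  ],
)

```text
clock: 19.15
eef_pos: [434.6, -113.2, 442.1]
eef_rot: [-3.14, -0.0, 1.798]
wrist_force: [0.3, 0.1, -0.1]
finger_gap: 47.2
finger_force: 0.0
```

```bash
python3 - <<'E'
from h import *
c=shot('side','s11'); t=shot('top','t11'); a=dict(np.load('pics/side0.npz'))
L0=loc(pts(a)); L1=loc(pts(c))
for L in(L0,L1):
    m=(abs(L[...,0]+105)<10)&(abs(L[...,1]+100)<30)&(L[...,2]>80)&(L[...,2]<160); print(m.sum(),np.median(L[m][:,2]))
im=np.zeros((480,760,3),np.uint8); im[:,:380]=cv2.resize(c['frame'][100:360,180:470,::-1],(380,480)); 
im[:,380:]=cv2.resize(t['frame'][90:300,170:470,::-1],(380,480)); cv2.imwrite('pics/m11.png',im)
print(manip.read_state()['wrist_force'],manip.read_state()['clock'])
E
```

```text
109 116.15032012065615
109 116.26083384734841
[-0.41831967 -0.38282932  0.28379601] 19.25
```

View pics/m11.png

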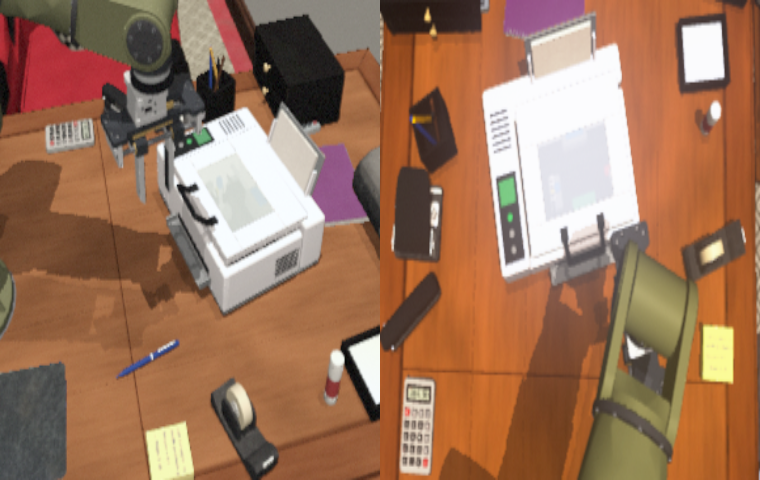

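The picture shows the cover flush and shut, with the handle at (195,205) free of the gripper and the other things on the desk where they were.

```bash
python3 -c "
from cell import workorder
print(workorder.sign_off())"
```

```text
the job is handed in; nothing more can be done
None
```

The job is handed in: the stay locked with the cover raised, the lever was set to the yellow mark (measured about 0.65 rad), and the knee was broken and the cover lowered under control until shut, with the other things on the desk not touched.

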